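# Set four thread spools on the stands of their colours

## Robot

A 6-joint arm with a two-finger parallel gripper is mounted at the origin on the work surface. World frame = base frame: x ahead of the robot, y to its left, z up, the work surface at z = 0. Lengths are in mm, angles in rad, forces in N, time in s.
With the tool pointing down it reaches from about 275 to 875 mm from the base axis. Payload 12.5 kg.
Tool frame: the origin (TCP) lies between the finger pads; the fingertips stand 19 mm ahead of it and the grasp point (between the pads) is the TCP (tip_extent is the distance from the TCP to the fingertips, in mm); z points along the fingers, y is the line along which they close (so a half turn about z gives the same grasp; the last joint's range is limited). The gripper opens to 85 mm and grips with 20 to 120 N. Pads are 22 mm wide; open, the fingers measure 114 mm over their backs; the gripper's body (76 mm by 85 mm) begins 54 mm behind the grasp point. The pads swing forward as they close: fully open they stand 13 mm farther back than shut.
Start: joints at [-1.427, 0.351, 1.652, -0, 1.139, -0.085], TCP at [124.766, -535.647, 225.19] pointing down, gripper open.
Joint ranges: [-2.75, 2.75], [-0.79, 2.1], [0.01, 2.65], [-1.57, 4.71], [0.07, 3.14], [-2.87, 2.87]. Speed limits (rad/s): [2.22, 2.22, 2.79, 3.14, 3.14, 3.14].

## Interface

Orientations are given as a 3x3 rotation matrix whose columns are the frame's x, y, z axes.
In Python, from cell import * gives the robot as it stands.
- The arm moves only by the tool play_rows, never from a script. Its argument "series" is one flat list of numbers, 5 for each row, row after row: the shift along the world's x, y, z in units of 30 mm (1.0 is 30 mm), then the turn about the world's z in units of 8 degrees (1.0 is 8 degrees), then the finger opening in mm, from 0 to 85.4. In form: [tx, ty, tz, twist, claw, tx, ty, tz, twist, claw, ...]. A call has 1 to 8 rows; each row shifts and turns the commanded pose from where the row before left it; what a row does not reach is not made up. A row lasts 1/8 s, in which the tool goes at most 62.5 mm and 10.7 degrees, less where a joint would pass 70% of its speed; a pose out of reach is approached as far as the arm can. A call is refused whole if a number of a shift passes 1 or a number of a turn 1, either way. A call with a gripper value outside its range is refused whole. The fingers move at their own pace and stop on an object; "newtons" is the grip in N (left out, the last holds). Time passes only in rows, so rows that do not move let the fingers close. It gives the time, the measured TCP pose, the force, the opening and the grip force at its end, in the units of the state.
- get_obs(): the state, without advancing time (a new reading comes with each control period).
- get_image(name): name is "side" or "top" or "wrist"; returns a dict with "img" (480x640x3 uint8, red, green, blue), "depth" (480x640 float32, mm along the optical axis (not along the pixel's ray), 0 where there is no reading), "fovy" (degrees; the focal length in pixels is half the picture's height over the tangent of half this angle, whatever the lens; pixels are square), "cx", "cy" (the principal point, pixels), "pose" (4x4, takes a point from camera to world coordinates). Camera axes: x right, y up, looking along -z (the intrinsics and any distortion apply to the point x, -y, -z); pixel columns grow to the right and rows downward; lengths in mm; the calibration is good to about 2 mm. A picture is of the moment at which its call begins.
- sign_off(): hands the job in; it is judged then, once.
Trained networks look in a picture, given as the dict that the camera call returned (one of the last four; its "shot" number tells which), for a name from the list of things; names that differ only in an ending like _2 or _b are one class to them, and where a whole thing is asked for, a point or a joint stands for the part that bears it (a point fixed in the world has none). Each returns a list of dicts, best first, with "p" (0 to 1); they miss things now and then, are a little off and sometimes report something else, mostly with a low value. They report only what shows in the picture. A call takes as long as a camera call.
- look_for(picture, thing): "xy" ([column, row] in pixels, amid what is visible of it).
- outline_of(picture, thing): "pixels" (480x640 bool, what is visible of it) and "xy" ([column, row] in pixels, amid what is visible of it).
The state is a dict: "clock": time; "q": joint angles; "joint_velocities": joint speeds; "effort": joint torques, N m; "eef_pos": TCP position; "tool_rot": TCP orientation; "force": force on the tool from outside, world axes, zero at the start; "ft_torque": the same for the moment, N m; "opening": opening from 0.0 (shut) to 1.0 (fully open); "finger_force": force on a finger pad.
Only numpy, scipy, OpenCV 4.12 (cv2) and the standard library are available. Lean on these libraries where they do the work, as an engineer would, in place of code of your own. Each camera call takes 0.05 s, during which the arm holds its last target. There are 200 camera calls.

## Task

Put each of the four thread spools onto the thread stand of its own colour: upright, the spindle through its bore, sitting flat on the coloured base, and let go. Do not topple any spool on the way, and leave the pincushion and the shears where they are.

Things in the scene. Friction and masses are not known exactly. Their poses are not given: they have to be found in the camera images.
- spool_orange: Loose, rigid spool of orange thread wound on a red plastic tube, standing upright: a plain tube 54 mm in outer diameter and 95 mm tall, with an open bore 26 mm in diameter right through it. about 35 to 115 g. Origin: centre of its underside; z points up along the bore.
- spool_teal: Loose, rigid spool of teal (blue-green) thread wound on a brown cardboard tube, standing upright: a plain tube 50 mm in outer diameter and 85 mm tall, with an open bore 26 mm in diameter right through it. about 35 to 115 g. Origin: centre of its underside; z points up along the bore.
- spool_navy: Loose, rigid spool of dark navy-blue thread wound on a silver aluminium tube, standing upright: a plain tube 48 mm in outer diameter and 65 mm tall, with an open bore 26 mm in diameter right through it. about 35 to 115 g. Origin: centre of its underside; z points up along the bore.
- spool_yellow: Loose, rigid spool of yellow thread wound on a white plastic tube, standing upright: a plain tube 50 mm in outer diameter and 70 mm tall, with an open bore 26 mm in diameter right through it. about 35 to 115 g. Origin: centre of its underside; z points up along the bore.
- stand_orange: Thread stand, firmly fixed where it is: round dark steel base 80 mm in diameter whose top is orange, a flat disc 76 mm across, 14 mm above the table, with one bare upright steel spindle 8 mm in diameter in its middle, round-tipped, its tip 61 mm above the table. Origin: centre of its underside, on the table; z points up along the spindle.
- stand_teal: Thread stand, firmly fixed where it is: round dark steel base 80 mm in diameter whose top is teal, a flat disc 76 mm across, 14 mm above the table, with one bare upright steel spindle 8 mm in diameter in its middle, round-tipped, its tip 61 mm above the table. Origin: centre of its underside, on the table; z points up along the spindle.
- stand_navy: Thread stand, firmly fixed where it is: round dark steel base 80 mm in diameter whose top is navy, a flat disc 76 mm across, 14 mm above the table, with one bare upright steel spindle 8 mm in diameter in its middle, round-tipped, its tip 61 mm above the table. Origin: centre of its underside, on the table; z points up along the spindle.
- stand_yellow: Thread stand, firmly fixed where it is: round dark steel base 80 mm in diameter whose top is yellow, a flat disc 76 mm across, 14 mm above the table, with one bare upright steel spindle 8 mm in diameter in its middle, round-tipped, its tip 61 mm above the table. Origin: centre of its underside, on the table; z points up along the spindle.
- pincushion: Bystander: loose round grey pincushion in a dark wooden cup, 72 mm in diameter, about 45 mm tall, with white and red pin heads. Stands among the spools and stands. Origin: centre of its underside, z up.
- shears: Bystander: loose dressmaking shears lying flat on the table near the stands, about 215 mm long, 85 mm wide at the black handles, 10 mm high. Origin: on the table under the pivot; the steel blades point along +y (reaching 115 mm), the handles along -y (reaching 105 mm).

How it is judged:
By the outcome, as a careful person would: the job done as asked, in the order asked, and still so for the second after the job is handed in, with the robot touching nothing.
It also fails if it takes over 104 s, if anything falls off the work surface, if the arm or the gripper's body presses on something with over 40 N, if the wrist force passes 120 N, or if a joint passes its speed limit or range.

## Working session

There is one attempt and no reset: what is moved stays moved. The work goes in short steps, Python scripts to look and compute and a tool call to move; the robot and the scene stay as the last step left them, time stands still between calls to the robot, and variables do not carry over. Pictures are saved under pics/ and viewed, at most 14 in all, crops included, and the job is handed in when it is done.

Besides the shell and the picture viewer there is one more tool, called after ">>>" as name(argument=value, ...) on one line, values as JSON. play_rows: Moves the arm, as the interface text tells. Its arguments: {"type":"object","properties":{"series":{"type":"array","items":{"type":"number"}},"newtons":{"type":"number"}},"required":["series"]}

```bash
mkdir -p pics; cat > h.py <<'E'
from cell import *
import numpy as np, cv2
N=['spool_orange','spool_teal','spool_navy','spool_yellow','stand_orange','stand_teal','stand_navy','stand_yellow','pincushion','shears']
def cloud(p):
    f=240/np.tan(np.radians(p['fovy'])/2); d=p['depth']
    v,u=np.mgrid[0:480,0:640]
    c=np.stack([(u-p['cx'])/f*d,-(v-p['cy'])/f*d,-d],-1)
    return c@p['pose'][:3,:3].T+p['pose'][:3,3]
def save(p,n): cv2.imwrite('pics/'+n,p['img'][:,:,::-1])
E
cat > a.py <<'E'
from h import *
for cam in ['top','side']:
    p=get_image(cam); save(p,cam+'0.png'); C=cloud(p)
    print(cam,{k:(v if np.size(v)<2 else np.round(v,3).tolist()) for k,v in p.items() if k not in('img','depth')})
    for n in N:
        for r in outline_of(p,n)[:2]:
            m=r['pixels']&(p['depth']>0); P=C[m]
            if len(P)<5: print(n,'few',r['p']);continue
            zt=np.percentile(P[:,2],97); T=P[P[:,2]>zt-6]
            print(n,round(r['p'],2),np.round(r['xy']),len(P),'mean',P.mean(0).round(),'ztop',zt.round(1),'topmid',((T.max(0)+T.min(0))/2).round(1),'ext',np.ptp(T,0).round(),'allmid',((P.max(0)+P.min(0))/2).round())
o=get_obs();print({k:np.round(v,3).tolist() for k,v in o.items()})
E
python3 a.py
```

```text
top {'fovy': 52.23971394317451, 'cx': 319.0019911014574, 'cy': 240.2093421226382, 'pose': [[-0.007, 0.995, -0.104, 409.482], [-1.0, -0.007, 0.001, 6.155], [0.001, 0.104, 0.995, 1231.181], [0.0, 0.0, 0.0, 1.0]], 'shot': 1}
spool_orange 0.74 [156. 250.] 669 mean [505. 386.  72.] ztop 99.9 topmid [505.7 392.1  98.6] ext [52. 53.  9.] allmid [507. 393.  50.]
spool_teal 0.92 [453. 314.] 466 mean [ 358. -308.   67.] ztop 90.5 topmid [ 356.5 -311.4   88.8] ext [44. 48.  9.] allmid [ 357. -311.   46.]
spool_teal 0.74 [157. 255.] 643 mean [504. 387.  75.] ztop 100.0 topmid [505.7 392.1  98.6] ext [52. 53.  9.] allmid [506. 393.  52.]
spool_navy 0.88 [198. 299.] 417 mean [393. 300.  50.] ztop 70.5 topmid [392.6 303.5  68.6] ext [45. 48.  8.] allmid [393. 312.  34.]
spool_yellow 0.6 [368. 258.] 343 mean [ 478. -103.   59.] ztop 74.5 topmid [ 478.1 -104.2   72.9] ext [48. 48.  9.] allmid [ 481. -104.   36.]
stand_orange 0.64 [401. 214.] 795 mean [ 604. -209.   15.] ztop 22.5 topmid [ 604.9 -210.4   39.8] ext [74. 73. 47.] allmid [ 604. -212.   30.]
stand_teal 0.61 [272. 279.] 824 mean [444. 115.
[... 2195 characters left out ...]
22.] allmid [608. 233.  28.]
pincushion 0.61 [324. 247.] 691 mean [547.   8.  22.] ztop 38.7 topmid [550.   -3.5  38.2] ext [49. 50. 11.] allmid [557. -30.  20.]
shears 0.57 [272. 233.] 681 mean [687. -23.   5.] ztop 9.5 topmid [679.    0.9   7.5] ext [ 81. 215.   8.] allmid [682.   1.   4.]
{'clock': 1.1, 'q': [-1.427, 0.351, 1.652, 0.0, 1.139, -0.085], 'joint_velocities': [-0.002, 0.001, 0.0, -0.001, -0.001, -0.0], 'effort': [0.002, -50.602, -29.164, 0.0, 0.001, 0.0], 'eef_pos': [124.784, -535.643, 225.187], 'tool_rot': [[0.974, 0.227, 0.0], [0.227, -0.974, 0.0], [0.0, -0.0, -1.0]], 'force': [0.297, -0.983, 0.842], 'ft_torque': [-0.002, 0.012, 0.028], 'finger_force': 0.0, 'opening': 1.003}
```

View pics/top0.png

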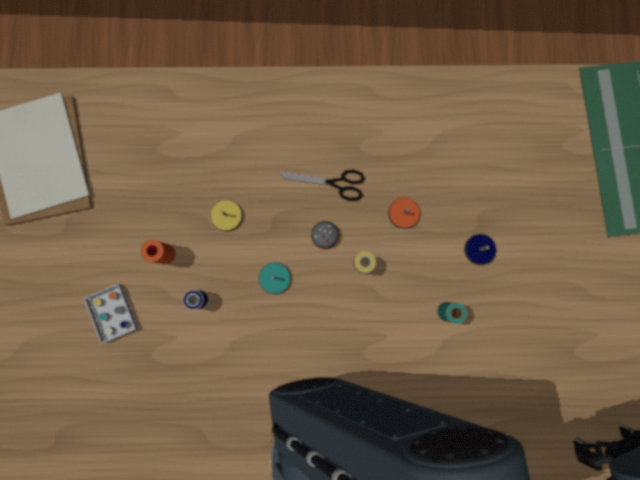

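View pics/side0.png

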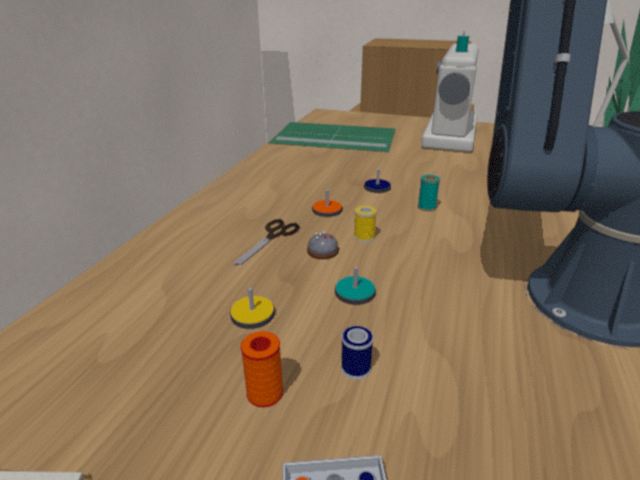

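>>> play_rows(series=[0.97,0.94,-0.3,0,85,0.97,0.94,-0.3,0,85,0.97,0.94,-0.3,0,85,0.97,0.94,-0.3,0,85,0.97,0.94,-0.3,0,85,0.97,0.94,-0.3,0,85,0.97,0.94,-0.3,0,85,0.97,0.97,-0.3,0,85], newtons=40)

```text
clock: 2.1
eef_pos: [358.5, -308.2, 153.1]
tool_rot: [[0.974, 0.227, 0.0], [0.227, -0.974, -0.0], [0.0, 0.0, -1.0]]
force: [0.3, 0.4, 0.1]
opening: 0.997
finger_force: 0.0
```

```bash
cat > w.py <<'E'
from h import *
p=get_image('wrist'); C=cloud(p); save(p,'w1.png')
P=C[(p['depth']>0)]; o=get_obs(); print(o['clock'],o['eef_pos'].round(1) if hasattr(o['eef_pos'],'round') else o['eef_pos'],p['pose'][:3,3].round())
T=P[(P[:,2]>78)&(P[:,2]<95)&(np.hypot(P[:,0]-358,P[:,1]+309)<50)]
print(len(T),T.min(0).round(1),T.max(0).round(1),((T.max(0)+T.min(0))/2).round(1))
E
python3 w.py
```

```text
2.15 [ 360.2 -305.3  152. ] [ 433. -291.  303.]
4627 [ 331.3 -335.9   78. ] [ 381.9 -286.5   88.7] [ 356.6 -311.2   83.4]
```

>>> play_rows(series=[-0.03,-0.05,-0.5,0,85,0,0,-1,0,85,0,0,-1,0,85,0,0,-0.5,0,85,0,0,0,0,40,0,0,0,0,40,0,0,0,0,40,0,0,0,0,40])

```text
clock: 3.15
eef_pos: [357.1, -311.2, 64.4]
tool_rot: [[0.974, 0.227, 0.001], [0.227, -0.974, -0.002], [0.001, 0.002, -1.0]]
force: [-1.4, 0.6, 7.5]
opening: 0.563
finger_force: 41.3
```

>>> play_rows(series=[0,0,0.7,0,40,0,0,1,0,40,0.2,0.7,0.7,0,40,0.2,1,0.6,0,40,0.2,1,0,0,40,0.2,1,0,0,40,0.2,1,0,0,40,0.2,1,0,0,40])

```text
clock: 4.15
eef_pos: [393.0, -138.8, 153.8]
tool_rot: [[0.974, 0.227, 0.001], [0.227, -0.974, -0.001], [0.001, 0.001, -1.0]]
force: [-0.1, -0.6, -0.4]
opening: 0.561
finger_force: 41.7
```

>>> play_rows(series=[0.21,1,0,0,40,0.21,1,0,0,40,0.21,1,0,0,40,0.21,1,0,0,40,0.21,1,0,0,40,0.21,1,0,0,40,0.21,1,0,0,40,0.21,1,0,0,40])

```text
clock: 5.15
eef_pos: [443.4, 101.4, 153.8]
tool_rot: [[0.974, 0.227, 0.001], [0.227, -0.974, 0.0], [0.001, 0.0, -1.0]]
force: [0.7, -1.4, -0.2]
opening: 0.559
finger_force: 41.7
```

>>> play_rows(series=[0,0.5,0,0,40,0,0,0,0,40])

```text
clock: 5.4
eef_pos: [442.8, 115.6, 153.3]
tool_rot: [[0.974, 0.228, 0.0], [0.228, -0.974, -0.0], [0.0, 0.0, -1.0]]
force: [-0.5, -0.1, -0.4]
opening: 0.562
finger_force: 41.7
```

```bash
cat > v.py <<'E'
from h import *
import sys
s,n,zt=sys.argv[1],sys.argv[2],float(sys.argv[3])
o=get_obs(); print('tcp',np.round(o['eef_pos'],1),o['clock'])
for cam in ['top','side']:
    p=get_image(cam); C=cloud(p); save(p,f'{cam}_{n}.png')
    for nm in ['spool_'+s,'stand_'+s]:
        r=outline_of(p,nm)
        if not r: print(cam,nm,'none');continue
        r=r[0]; P=C[r['pixels']&(p['depth']>0)]; z=np.percentile(P[:,2],95); T=P[abs(P[:,2]-z)<5]
        print(cam,nm,round(r['p'],2),np.round(r['xy']),'z95',z.round(1),'zmin',np.percentile(P[:,2],3).round(1),'topmid',((T.max(0)+T.min(0))/2).round(1),np.ptp(T,0).round())
p=get_image('wrist'); save(p,f'wrist_{n}.png'); C=cloud(p)
P=C[(p['depth']>0)&(C[...,2]>9)&(C[...,2]<18)]
if len(P): print('wrist disc',len(P),P.min(0).round(),P.max(0).round())
E
python3 v.py teal c1 0
```

```text
tcp [442.8 115.6 153.3] 5.4
top spool_teal none
top stand_teal none
side spool_teal 0.91 [354. 238.] z95 173.1 zmin 90.4 topmid [444.5 120.8 171.7] [48. 40.  7.]
side stand_teal 0.6 [354. 289.] z95 33.0 zmin 1.6 topmid [444.7 120.2  32.9] [ 8.  7. 10.]
wrist disc 7258 [ 373. -108.    9.] [586. 316.  18.]
```

>>> play_rows(series=[0,0,-0.5,0,40,0,0,-0.8,0,40,0,0,-0.7,0,40,0,0,-0.35,0,40,0,0,-0.13,0,40,0,0,0,0,40])

```text
clock: 6.5
eef_pos: [443.4, 115.4, 79.0]
tool_rot: [[0.974, 0.227, 0.001], [0.227, -0.974, 0.0], [0.001, 0.0, -1.0]]
force: [-0.2, 1.0, -0.0]
opening: 0.558
finger_force: 41.7
```

>>> play_rows(series=[0,0,0,0,60,0,0,0,0,80,0,0,0,0,80,0,0,0.5,0,80,0,0,1,0,80,0,0,0.8,0,80,0.16,-0.6,0,0,80,0.16,-1,0,0,80])

```text
clock: 7.5
eef_pos: [453.1, 67.2, 149.2]
tool_rot: [[0.974, 0.228, 0.002], [0.228, -0.974, 0.0], [0.002, 0.0, -1.0]]
force: [0.2, -0.1, -0.4]
opening: 0.937
finger_force: 0.0
```

```bash
python3 v.py teal c2 0
```

```text
tcp [453.1  67.2 149.2] 7.5
top spool_teal none
top stand_teal 0.63 [371. 260.] z95 75.1 zmin 2.7 topmid [ 478.1 -104.1   73.8] [48. 47.  7.]
side spool_teal 0.89 [350. 268.] z95 98.6 zmin 17.3 topmid [444.9 120.7  97. ] [48. 48.  7.]
side stand_teal 0.63 [355. 296.] z95 13.6 zmin 1.2 topmid [444.4 125.8  13. ] [77. 65.  9.]
wrist disc 5446 [ 374. -107.    9.] [586. 293.  18.]
```

>>> play_rows(series=[0.14,-1,-0.1,0,80,0.14,-1,-0.1,0,80,0.14,-1,-0.1,0,80,0.14,-1,-0.1,0,80,0.14,-1,-0.1,0,80,0.15,-0.71,-0.1,0,80,0,0,-0.3,0,80])

```text
clock: 8.72
eef_pos: [478.7, -104.4, 120.8]
tool_rot: [[0.974, 0.226, 0.001], [0.226, -0.974, -0.0], [0.001, 0.0, -1.0]]
force: [0.6, 0.7, 0.3]
opening: 0.936
finger_force: 0.0
```

>>> play_rows(series=[0,0,-1,0,80,0,0,-1,0,80,0,0,-0.45,0,80,0,0,0,0,40,0,0,0,0,40,0,0,0,0,40,0,0,0,0,40])

```text
clock: 9.6
eef_pos: [478.8, -104.0, 48.2]
tool_rot: [[0.974, 0.227, 0.002], [0.227, -0.974, -0.0], [0.002, 0.001, -1.0]]
force: [-0.2, 1.9, 7.9]
opening: 0.557
finger_force: 41.9
```

>>> play_rows(series=[0,0,0.7,0,40,0,0,1,0,40,0.36,0.7,0.7,0,40,0.36,1,0.6,0,40,0.36,1,0,0,40,0.36,1,0,0,40,0.36,1,0,0,40,0.36,1,0,0,40])

```text
clock: 10.6
eef_pos: [543.3, 68.0, 137.7]
tool_rot: [[0.974, 0.227, 0.001], [0.227, -0.974, -0.0], [0.0, 0.0, -1.0]]
force: [0.6, 0.4, -0.7]
opening: 0.56
finger_force: 41.5
```

>>> play_rows(series=[0.36,1,0,0,40,0.36,1,0,0,40,0.36,1,0,0,40,0.36,1,0,0,40,0.36,1,0,0,40,0.17,0.67,0,0,40,0,0,0,0,40])

```text
clock: 11.48
eef_pos: [602.0, 238.0, 137.2]
tool_rot: [[0.974, 0.228, 0.0], [0.228, -0.974, -0.0], [0.0, 0.0, -1.0]]
force: [0.0, 0.5, -0.1]
opening: 0.561
finger_force: 41.5
```

```bash
python3 v.py yellow c3 0
```

```text
tcp [602.  238.  137.2] 11.475
top spool_yellow none
top stand_yellow 0.64 [234. 213.] z95 411.7 zmin 3.8 topmid [536.5 152.  411.7] [2. 0. 0.]
side spool_yellow 0.8 [251. 264.] z95 158.5 zmin 90.5 topmid [600.3 239.5 157. ] [45. 41.  7.]
side stand_yellow 0.72 [251. 313.] z95 26.7 zmin -1.5 topmid [603.1 243.1  26.4] [7. 8. 9.]
wrist disc 8675 [428. -18.   9.] [704. 414.  18.]
```

>>> play_rows(series=[0.03,0.05,-0.5,0,40,0,0,-0.8,0,40,0,0,-0.7,0,40,0,0,-0.35,0,40,0,0,-0.13,0,40,0,0,0,0,40])

```text
clock: 12.58
eef_pos: [603.3, 238.8, 63.3]
tool_rot: [[0.974, 0.227, 0.001], [0.227, -0.974, 0.0], [0.001, -0.0, -1.0]]
force: [0.4, -0.3, -0.8]
opening: 0.558
finger_force: 41.5
```

>>> play_rows(series=[0,0,0,0,60,0,0,0,0,82,0,0,0,0,82,0,0,0.5,0,82,0,0,1,0,82,0,0,1,0,82,-0.3,0.5,0.3,0,82,-0.6,0.9,0,0,82])

```text
clock: 13.58
eef_pos: [575.7, 281.4, 147.7]
tool_rot: [[0.974, 0.226, 0.001], [0.226, -0.974, 0.001], [0.001, -0.0, -1.0]]
force: [-1.1, 0.5, 0.4]
opening: 0.961
finger_force: 0.0
```

```bash
python3 v.py yellow c4 0
```

```text
tcp [575.7 281.4 147.7] 13.575
top spool_yellow 0.8 [226. 212.] z95 88.5 zmin 21.1 topmid [601.3 232.7  86.9] [46. 40.  7.]
top stand_yellow 0.7 [234. 221.] z95 19.0 zmin 8.4 topmid [601.9 234.9  17.5] [76. 71.  7.]
side spool_yellow 0.67 [248. 292.] z95 83.9 zmin 15.8 topmid [603.1 240.7  82.3] [48. 51.  7.]
side stand_yellow 0.69 [252. 319.] z95 13.8 zmin 0.8 topmid [602.6 244.4  12.2] [78. 75.  7.]
wrist disc 7084 [362.  -2.   9.] [698. 504.  18.]
```

>>> play_rows(series=[-0.6,0.9,0,0,82,-0.6,1,0,0,82,-0.6,1,0,0,82,-0.53,0.8,0,0,82,0,0,0,0,82,0,0,0,0,82])

```text
clock: 14.68
eef_pos: [506.6, 390.9, 146.8]
tool_rot: [[0.974, 0.226, -0.0], [0.226, -0.974, -0.0], [-0.0, 0.0, -1.0]]
force: [-0.1, 0.1, 0.5]
opening: 0.96
finger_force: 0.0
```

```bash
python3 v.py orange c5 0; python3 -c "
from h import *
p=get_image('wrist');C=cloud(p);P=C[(p['depth']>0)&(C[...,2]>88)&(C[...,2]<102)];P=P[np.hypot(P[:,0]-506,P[:,1]-392)<50]
print(len(P),P.min(0),P.max(0),(P.min(0)+P.max(0))/2)"
```

```text
tcp [506.6 390.9 146.8] 14.675
top spool_orange 0.83 [163. 257.] z95 99.0 zmin 3.1 topmid [496.3 385.3  98.9] [33. 39. 10.]
top stand_orange 0.63 [405. 214.] z95 19.6 zmin 9.4 topmid [ 604.  -209.6   18.9] [76. 76.  9.]
side spool_orange 0.63 [260. 371.] z95 95.1 zmin 3.3 topmid [506.9 397.5  93.6] [53. 52.  7.]
side stand_orange 0.98 [324. 212.] z95 33.9 zmin 0.1 topmid [ 605.8 -205.    32.8] [5. 6. 8.]
wrist disc 11443 [315. 123.   9.] [642. 584.  18.]
6439 [479.45215347 367.25664255  88.00022411] [533.01298531 421.24516829  98.77281682] [506.23256939 394.25090542  93.38652047]
```

>>> play_rows(series=[0,0.05,-0.5,0,82,0,0,-1,0,82,0,0,-0.75,0,82,0,0,-0.3,0,82,0,0,0,0,40,0,0,0,0,40,0,0,0,0,40,0,0,0,0,40])

```text
clock: 16.08
eef_pos: [506.6, 393.6, 71.4]
tool_rot: [[0.974, 0.227, 0.002], [0.227, -0.974, 0.001], [0.002, -0.001, -1.0]]
force: [0.2, 0.6, 6.2]
opening: 0.614
finger_force: 42.4
```

>>> play_rows(series=[0,0,0.7,0,40,0,0,1,0,40,0,0,1,0,40,0.16,-0.7,0.8,0,40,0.16,-1,0,0,40,0.16,-1,0,0,40,0.16,-1,0,0,40,0.16,-1,0,0,40])

```text
clock: 17.08
eef_pos: [530.1, 251.1, 176.6]
tool_rot: [[0.974, 0.227, 0.001], [0.227, -0.974, 0.0], [0.001, 0.0, -1.0]]
force: [1.3, 0.3, -1.7]
opening: 0.612
finger_force: 42.2
```

>>> play_rows(series=[0.17,-1,0,0,40,0.17,-1,0,0,40,0.17,-1,0,0,40,0.17,-1,0,0,40,0.17,-1,0,0,40,0.17,-1,0,0,40,0.17,-1,0,0,40,0.17,-1,0,0,40])

```text
clock: 18.08
eef_pos: [570.9, 11.1, 176.6]
tool_rot: [[0.974, 0.227, 0.001], [0.227, -0.974, -0.0], [0.001, 0.0, -1.0]]
force: [0.4, -0.4, -0.4]
opening: 0.61
finger_force: 42.2
```

>>> play_rows(series=[0.14,-1,0,0,40,0.14,-1,0,0,40,0.14,-1,0,0,40,0.14,-1,0,0,40,0.14,-1,0,0,40,0.14,-1,0,0,40,0.14,-1,0,0,40,0.14,-0.38,0,0,40])

```text
clock: 19.08
eef_pos: [604.4, -210.6, 176.3]
tool_rot: [[0.974, 0.225, 0.0], [0.225, -0.974, -0.0], [0.0, 0.0, -1.0]]
force: [-0.5, 1.1, -1.1]
opening: 0.608
finger_force: 42.2
```

>>> play_rows(series=[0,0,0,0,40])

```text
clock: 19.2
eef_pos: [604.5, -209.3, 175.8]
tool_rot: [[0.974, 0.226, 0.0], [0.226, -0.974, 0.0], [0.0, -0.0, -1.0]]
force: [-0.6, -0.4, -0.9]
opening: 0.609
finger_force: 42.2
```

```bash
python3 v.py orange c6 0
```

```text
tcp [ 604.5 -209.3  175.8] 19.2
top spool_orange none
top stand_orange none
side spool_orange 0.55 [326. 160.] z95 198.1 zmin 106.6 topmid [ 606.8 -205.1  196.5] [53. 53.  7.]
side stand_orange 0.62 [325. 209.] z95 35.6 zmin 0.2 topmid [ 605.1 -205.6   35.3] [6. 6. 9.]
wrist disc 14767 [ 492. -437.    9.] [718.  34.  18.]
```

>>> play_rows(series=[0,0,-0.6,0,40,0,0,-0.9,0,40,0,0,-0.8,0,40,0,0,-0.5,0,40,0,0,-0.17,0,40,0,0,0,0,40])

```text
clock: 20.3
eef_pos: [604.7, -209.3, 86.5]
tool_rot: [[0.974, 0.227, 0.001], [0.227, -0.974, -0.0], [0.0, 0.0, -1.0]]
force: [0.4, -0.4, -0.0]
opening: 0.608
finger_force: 42.2
```

>>> play_rows(series=[0,0,0,0,65,0,0,0,0,82,0,0,0,0,82,0,0,0.5,0,82,0,0,1,0,82,0,0,0.8,0,82,-0.3,0.6,0,0,82,-0.42,1,0,0,82])

```text
clock: 21.3
eef_pos: [583.0, -161.3, 156.7]
tool_rot: [[0.974, 0.226, 0.002], [0.226, -0.974, -0.001], [0.002, 0.001, -1.0]]
force: [0.0, 1.1, 0.4]
opening: 0.955
finger_force: 0.0
```

```bash
python3 v.py orange c7 0
```

```text
tcp [ 583.  -161.3  156.7] 21.3
top spool_orange none
top stand_orange none
side spool_orange 0.73 [326. 188.] z95 108.1 zmin 16.1 topmid [ 603.9 -201.   106.6] [46. 45.  6.]
side stand_orange 0.64 [324. 213.] z95 13.6 zmin -0.2 topmid [ 605.7 -199.    11.9] [76. 70.  7.]
wrist disc 15719 [ 477. -437.    9.] [715.  18.  18.]
```

>>> play_rows(series=[-0.42,1,0,0,82,-0.42,1,0,0,82,-0.42,1,0,0,82,-0.42,1,0,0,82,-0.42,1,0,0,82,-0.42,1,0,0,82,-0.42,1,0,0,82,-0.42,1,0,0,82])

```text
clock: 22.65
eef_pos: [482.2, 79.3, 155.5]
tool_rot: [[0.974, 0.226, 0.0], [0.226, -0.974, 0.0], [0.0, 0.0, -1.0]]
force: [-0.2, 0.4, 0.2]
opening: 0.961
finger_force: 0.0
```

>>> play_rows(series=[-0.42,1,0,0,82,-0.42,1,0,0,82,-0.42,1,0,0,82,-0.42,1,0,0,82,-0.42,1,0,0,82,-0.42,1,0,0,82,-0.42,1,0,0,82,-0.05,0.47,-0.5,0,82])

```text
clock: 23.65
eef_pos: [392.9, 304.2, 140.6]
tool_rot: [[0.974, 0.228, 0.002], [0.228, -0.974, 0.001], [0.002, -0.001, -1.0]]
force: [0.2, -0.6, -0.3]
opening: 0.963
finger_force: 0.0
```

```bash
python3 -c "
from h import *
p=get_image('wrist');C=cloud(p);P=C[(p['depth']>0)&(C[...,2]>57)&(C[...,2]<72)];P=P[np.hypot(P[:,0]-392,P[:,1]-303)<50]
print(len(P),P.min(0),P.max(0),(P.min(0)+P.max(0))/2,get_obs()['eef_pos'])"
```

```text
3980 [367.68947954 281.08912002  57.02086301] [415.43340344 328.80039591  69.10163773] [391.56144149 304.94475796  63.06125037] [392.03746256 304.14547249 138.14028244]
```

>>> play_rows(series=[0,0,-0.6,0,82,0,0,-1,0,82,0,0,-1,0,82,0,0,-0.6,0,82,0,0,0,0,38,0,0,0,0,38,0,0,0,0,38,0,0,0,0,38])

```text
clock: 24.7
eef_pos: [392.9, 303.0, 45.0]
tool_rot: [[0.974, 0.227, 0.001], [0.227, -0.974, 0.001], [0.001, -0.0, -1.0]]
force: [0.5, -2.3, 4.5]
opening: 0.545
finger_force: 41.2
```

>>> play_rows(series=[0,0,0.8,0,38,0,0,1,0,38,0,0,1,0,38,0,0,1,0,38,0.16,-0.7,0.5,0,38,0.16,-1,0,0,38,0.16,-1,0,0,38,0.16,-1,0,0,38])

```text
clock: 25.7
eef_pos: [411.5, 191.0, 173.5]
tool_rot: [[0.974, 0.227, 0.0], [0.227, -0.974, 0.0], [0.0, -0.0, -1.0]]
force: [0.0, 0.5, -0.3]
opening: 0.543
finger_force: 41.4
```

>>> play_rows(series=[0.18,-1,0,0,38,0.18,-1,0,0,38,0.18,-1,0,0,38,0.18,-1,0,0,38,0.18,-1,0,0,38,0.18,-1,0,0,38,0.18,-1,0,0,38,0.18,-1,0,0,38])

```text
clock: 26.7
eef_pos: [454.8, -49.0, 173.5]
tool_rot: [[0.974, 0.227, 0.0], [0.227, -0.974, 0.0], [0.0, -0.0, -1.0]]
force: [-0.1, 0.4, -0.4]
opening: 0.546
finger_force: 41.4
```

>>> play_rows(series=[0.18,-1,0,0,38,0.18,-1,0,0,38,0.18,-1,0,0,38,0.18,-1,0,0,38,0.18,-1,0,0,38,0.18,-1,0,0,38,0.18,-1,0,0,38,0.18,-1,0,0,38])

```text
clock: 27.7
eef_pos: [498.0, -289.0, 173.4]
tool_rot: [[0.974, 0.227, 0.0], [0.227, -0.974, 0.0], [0.0, -0.0, -1.0]]
force: [0.2, -0.0, -1.0]
opening: 0.539
finger_force: 41.4
```

>>> play_rows(series=[0.12,-1,0,0,38,0.12,-1,0,0,38,0.12,-1,0,0,38,0.12,-0.66,0,0,38,0,0,0,0,38,0,0,0,0,38])

```text
clock: 28.45
eef_pos: [512.2, -397.1, 173.2]
tool_rot: [[0.974, 0.227, -0.0], [0.227, -0.974, 0.001], [-0.0, -0.001, -1.0]]
force: [0.3, 0.1, -1.4]
opening: 0.54
finger_force: 41.4
```

```bash
python3 v.py navy c8 0
```

```text
tcp [ 512.2 -397.1  173.2] 28.45
top spool_navy none
top stand_navy 0.62 [478. 253.] z95 19.8 zmin 4.7 topmid [ 511.9 -394.2   19.6] [75. 68. 10.]
side spool_navy 0.6 [378. 138.] z95 191.2 zmin 131.6 topmid [ 512.5 -387.3  190.3] [43. 40.  8.]
side stand_navy 0.84 [376. 183.] z95 33.1 zmin -2.3 topmid [ 513.7 -393.7   32.1] [6. 6. 8.]
wrist disc 9099 [ 482. -438.    9.] [ 628. -183.   18.]
```

>>> play_rows(series=[0,-0.03,-0.6,0,38,0,0,-1,0,38,0,0,-0.9,0,38,0,0,-0.7,0,38,0,0,-0.4,0,38,0,0,-0.16,0,38,0,0,0,0,38])

```text
clock: 29.68
eef_pos: [512.6, -399.0, 60.8]
tool_rot: [[0.974, 0.227, 0.0], [0.227, -0.974, -0.0], [0.0, 0.0, -1.0]]
force: [0.4, 0.7, -0.0]
opening: 0.543
finger_force: 41.4
```

>>> play_rows(series=[0,0,-0.04,0,38,0,0,0,0,60,0,0,0,0,82,0,0,0,0,82,0,0,0.5,0,82,0,0,1,0,82,0,0,1,0,82,0,0,1,0,82])

```text
clock: 30.68
eef_pos: [512.5, -398.9, 166.5]
tool_rot: [[0.974, 0.227, 0.001], [0.227, -0.974, -0.001], [0.001, 0.001, -1.0]]
force: [-0.1, 0.4, -1.3]
opening: 0.959
finger_force: 0.0
```

>>> play_rows(series=[-1,-0.5,0.2,0,82,-1,-0.5,0.2,0,82,-1,-0.5,0.2,0,82,-1,-0.5,0.2,0,82,-1,-0.5,0,0,82,-1,-0.5,0,0,82,0,0,0,0,82,0,0,0,0,82])

```text
clock: 31.68
eef_pos: [332.8, -488.8, 189.0]
tool_rot: [[0.974, 0.227, 0.001], [0.227, -0.974, -0.001], [0.0, 0.001, -1.0]]
force: [-0.5, 1.0, 0.8]
opening: 0.958
finger_force: 0.0
```

```bash
sed -i "s/cam+'0.png'/cam+'_end.png'/" a.py; python3 a.py | cut -c1-200
```

```text
top {'fovy': 52.23971394317451, 'cx': 319.0019911014574, 'cy': 240.2093421226382, 'pose': [[-0.007, 0.995, -0.104, 409.482], [-1.0, -0.007, 0.001, 6.155], [0.001, 0.104, 0.995, 1231.181], [0.0, 0.0, 0
spool_orange 0.7 [407. 210.] 576 mean [ 602. -206.   90.] ztop 114.3 topmid [ 604.6 -209.1  114.4] ext [52. 52. 12.] allmid [ 614. -209.   61.]
spool_teal 0.91 [269. 276.] 347 mean [443. 112.  90.] ztop 104.6 topmid [444.4 113.5 102.7] ext [48. 46.  8.] allmid [444. 113.  58.]
spool_yellow 0.76 [220. 208.] 466 mean [601. 236.  68.] ztop 88.8 topmid [602.8 237.6  89.4] ext [49. 49. 13.] allmid [605. 247.  46.]
stand_orange 0.58 [222. 210.] 503 mean [601. 235.  65.] ztop 88.8 topmid [602.8 237.6  89.4] ext [49. 49. 13.] allmid [609. 246.  50.]
stand_orange 0.55 [394. 220.] 310 mean [ 594. -201.   15.] ztop 20.2 topmid [ 602.8 -209.3   60.9] ext [74. 75. 93.] allmid [ 605. -211.   53.]
stand_teal 0.89 [274. 277.] 374 mean [438. 109.  16.] ztop 34.6 topmid [443.1 114.2  50.4] ext [ 7.  6. 27.] allmid [442. 114.  33.]
stand_navy 0.91 [475. 259.] 320 mean [ 506. -387.   15.] ztop 19.8 topmid 
[... 1686 characters left out ...]
1. -185.    9.] ztop 13.6 topmid [ 606.4 -200.4   11.4] ext [77. 67.  7.] allmid [ 606. -199.    6.]
stand_yellow 0.59 [254. 320.] 746 mean [594. 258.  10.] ztop 14.5 topmid [602.2 242.6  20.1] ext [77. 79. 23.] allmid [608. 235.  14.]
pincushion 0.66 [323. 248.] 680 mean [546.  10.  22.] ztop 38.6 topmid [550.7  -4.9  38.6] ext [48. 48. 12.] allmid [551.  -1.  21.]
shears 0.58 [271. 236.] 602 mean [688. -17.   5.] ztop 9.5 topmid [680.2   1.    7.1] ext [ 82. 213.   7.] allmid [684.   1.   3.]
{'clock': 32.775, 'q': [-1.052, 0.463, 1.579, 0.0, 1.099, 0.29], 'joint_velocities': [0.001, -0.0, 0.001, -0.0, -0.001, 0.0], 'effort': [-0.001, -56.357, -28.461, -0.0, 0.001, 0.0], 'eef_pos': [332.37
```

View pics/top_end.png

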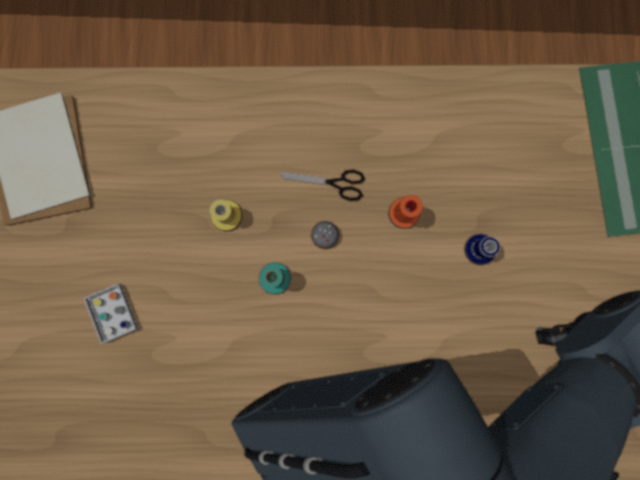

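View pics/side_end.png

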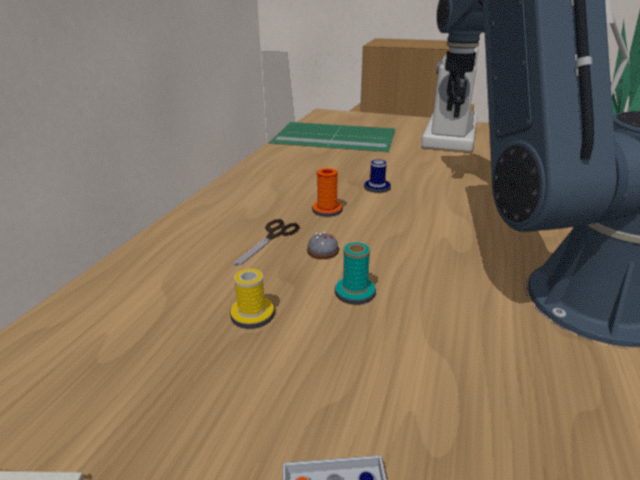

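The pictures show all four spools upright on their own stands. In the side view that is yellow (249,292), teal (354,268), orange (324,190) and navy (377,176). Their measured tops match height + 14 mm. The pincushion and shears have not moved, and the arm is clear.

```bash
python3 -c "
from cell import *
print(sign_off())"
```

```text
the job is handed in; nothing more can be done
None
```

All four spools are upright and released on their own-colour stands, the pincushion and shears are where they were, and the job was handed in at about 33 s on the robot's clock.

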